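Steer the empty tube rack past the post into the loading bay

TASK

Push the long empty tube rack along the bench into the loading bay, left end first: angle it so that its left end goes in behind the post while the right end is still outside, then swing the right end in, until it lies inside the bay with its whole long side flat against the bay's back wall. Only push it with the fingertips: it must stay standing on the bench, never lifted or tipped. Leave everything else on the bench where it is, and finish clear of the rack.

Things in the scene. Friction and masses are not known exactly. Their poses are not given: they have to be found in the camera images.
- rack: the empty tube rack: white plastic bar 28 (x) x 220 (y) x 36 mm high, ten dark round holes in its top, about 0.25 kg, loose on the bench, slides with ordinary plastic friction. Origin: centre of its underside; long axis y. At the start it lies in front of the bay, shifted to the bay's right, parallel to the bay within 15 degrees, its +y end on the robot's left
- rack_left_end (a point): centre of the rack's left (+y) end face, 110 mm from the rack's middle, 18 mm above its underside
- rack_right_end (a point): centre of the rack's right (-y) end face, 110 mm from the rack's middle, 18 mm above its underside
- bay: the loading bay, fixed: back, left and right steel walls 30 mm high, 12 mm thick, open towards the robot, floor flush with the bench. Inside 250 mm long (y), 60 mm deep (x). Origin: on the bench, middle of the open front; x points into the bay (back wall's face at x = +60 mm), y left (side walls' faces at y = +-125 mm). Behind it a housing 310 x 110 mm, 42 mm high. Rack home: its centre line at x = +46 mm
- post: fixed round steel post, 20 mm diameter, 55 mm high, standing about 30 mm in front of the bay's open front, near its left end (about 85 mm left of the middle), so that the rack cannot be pushed in square: its left end has to go in first, at an angle, behind the post. Origin: centre of its foot
- cup: white lidded cup, 56 mm diameter, 55 mm high, beside the bay's right wall; leave alone. Origin: centre of its underside
- jar: amber jar with white lid, 52 mm diameter, 50 mm high, left of the work; leave alone. Origin: centre of its underside
- small_pot: small white pot, 40 mm diameter, 40 mm high, beside the bay to the left of the post; leave alone. Origin: centre of its underside
- reagent: white bottle, 66 mm diameter, 150 mm high, far right; leave alone. Origin: centre of its underside
- scanner: black hand-held scanner lying down, about 165 x 45 x 30 mm, far left; leave alone. Origin: underside of its head
- tube_block: white block 70 x 130 x 45 mm full of capped tubes, 98 mm high in all, left of the bay; leave alone. Origin: centre of its underside
- pipette: grey pipette lying down, 210 mm long, 20 mm thick, right, near the robot; leave alone. Origin: near its middle, on the bench
Mind the look-alikes: they are no part of the job. Of the things that look like the rack, take the one that is farthest to the robot's left at the start.

How it is judged:
On the way:
1. the left end is inside the bay, behind the post, while the right end is still outside (x of rack_left_end in the frame of bay above 0.005 m and y of rack_left_end in the frame of bay above 0.06 m and x of rack_right_end in the frame of bay below -0.005 m), for 0.1 s.
At the end, for the whole second after the job is handed in: the rack stands at rest on the bench inside the bay, between its side walls, both ends of its long side within 7 mm of the back wall (within 0.05 rad of parallel to it) (x of rack_left_end in the frame of bay between 0.039 and 0.049 m and y of rack_left_end in the frame of bay between -0.128 and 0.128 m and x of rack_right_end in the frame of bay between 0.039 and 0.049 m and y of rack_right_end in the frame of bay between -0.128 and 0.128 m and angle between the y axis of rack and the y axis of bay, either way round below 0.05 rad and height (world z) of rack below 0.004 m and angle between rack's own z axis and vertical below 0.05 rad and linear speed of rack below 0.01 m/s); the robot touches nothing.
It fails at once if the rack is lifted off the bench (more than 12 mm) or tipped (more than 0.25 rad) (height (world z) of rack above 0.012 m or angle between rack's own z axis and vertical above 0.25 rad).
It fails at once if another thing on the bench is pushed more than 20 mm from its place (distance of any of cup, jar, small_pot, reagent, scanner, tube_block, pipette from where it was at the start of the episode above 0.02 m).
It also fails if it takes over 64 s, if anything falls off the work surface, if the arm or the gripper's body presses on something with over 40 N, if the wrist force passes 120 N, or if a joint passes its speed limit or range.

ROBOT

A 6-joint arm with a two-finger parallel gripper is mounted at the origin on the work surface. World frame = base frame: x ahead of the robot, y to its left, z up, the work surface at z = 0. Lengths are in m, angles in rad, forces in N, time in s.
With the tool pointing down it reaches from about 0.375 to 0.975 m from the base axis. Payload 3.8 kg.
Tool frame: the origin (TCP) lies midway between the tips of the shut fingers; the grasp point (between the pads) lies 19 mm behind it (robot.grip_depth is the distance from the TCP to the grasp point, in m); z points along the fingers, y is the line along which they close (so a half turn about z gives the same grasp; the last joint's range is limited). The gripper opens to 85 mm and grips with 20 to 120 N. Pads are 22 mm wide; open, the fingers measure 114 mm over their backs; the gripper's body (76 mm by 85 mm) begins 54 mm behind the grasp point. The pads swing forward as they close: fully open they stand 13 mm farther back than shut.
Start: joints at [-1.346, 0.264, 1.604, -0, 1.274, -0.037], TCP at [0.175, -0.652, 0.231] pointing down, gripper open.
Joint ranges: [-2.63, 2.63], [-0.94, 2.18], [0.31, 2.57], [-1.31, 4.45], [0, 2.66], [-2.55, 2.55]. Speed limits (rad/s): [2.57, 2.57, 3.14, 3.14, 3.14, 3.14].

INTERFACE

Orientations are given as a rotation vector (axis times angle).
In Python, from plant import robot, viewer gives the robot as it stands.
- The arm moves only by the tool play_rows, never from a script. Its argument "increments" is a list of rows, each a list of 7 numbers: the turn, a rotation vector about the world's x, y, z in degrees, then the shift along the world's x, y, z in cm, then the finger opening in cm, from 0 to 8.54. In form: [[wx, wy, wz, x, y, z, jaw], ...]. A call has 1 to 5 rows; each row is the pose to reach, as a shift and turn from the pose commanded when the call began; what a row does not reach only later rows make up. A row lasts 1/10 s, in which the tool goes at most 50 mm and 8.59 degrees, less where a joint would pass 70% of its speed; a pose out of reach is approached as far as the arm can. A call with a gripper value outside its range is refused whole. The fingers move at their own pace and stop on an object; "force" is the grip in N (left out, the last holds). Time passes only in rows, so rows that repeat a pose let the fingers close. It gives the time, the measured TCP pose, the force, the opening and the grip force at its end, in the units of the state.
- robot.get_state(): the state, without advancing time (a new reading comes with each control period).
- viewer.snapshot(name): name is "scene" or "top"; returns the picture (480x640x3 uint8, red, green, blue); there is no depth.
- viewer.calibration(name): a dict with "intrinsics" (3x3 intrinsics, pixels), "R" (3x3) and "t" (3): a world point X has camera coordinates R X + t. Camera axes: x right, y down, z forward; pixel columns grow to the right and rows downward; lengths in m; the calibration is good to about 2 mm. A picture is of the moment at which its call begins. calibration takes no time and is no camera call.
- robot.hand_in(): hands the job in; it is judged then, once.
The state is a dict: "t": time; "joints": joint angles; "qd": joint speeds; "joint_efforts": joint torques, N m; "tool_pos": TCP position; "ee_rot": TCP orientation; "ft_force": force on the tool from outside, world axes, zero at the start; "torque": the same for the moment, N m; "width": finger opening in m; "gripper_force": force on a finger pad.
Only numpy, scipy, OpenCV 4.12 (cv2) and the standard library are available. Lean on these libraries where they do the work, as an engineer would, in place of code of your own. Each camera call takes 0.05 s, during which the arm holds its last target. There are 200 camera calls.

## Working session

There is one attempt and no reset: what is moved stays moved. The work goes in short steps, Python scripts to look and compute and a tool call to move; the robot and the scene stay as the last step left them, time stands still between calls to the robot, and variables do not carry over. Pictures are saved under pics/ and viewed, at most 10 in all, crops included, and the job is handed in when it is done.

Besides the shell and the picture viewer there is one more tool, called by a JSON object that holds its "fn" and its "kwargs". play_rows: Moves the arm, as the interface text tells. Its arguments: {"type":"object","properties":{"increments":{"type":"array"},"force":{"type":"number"}},"required":["increments"]}

```bash
mkdir -p pics; python3 - <<'E'
from plant import robot, viewer
import cv2
for n in("scene","top"):
    cv2.imwrite(f"pics/{n}0.png",viewer.snapshot(n)[:,:,::-1])
    c=viewer.calibration(n);print(n,c["intrinsics"].tolist(),c["R"].round(4).tolist(),c["t"].round(4).tolist())
s=robot.get_state();print(s["t"],s["tool_pos"],s["ee_rot"],s["width"])
E
```

```text
scene [[603.7964321205006, 0.0, 319.39322212788505], [0.0, 603.7964321205006, 252.6086303992152], [0.0, 0.0, 1.0]] [[-0.2977, 0.9546, -0.0136], [0.7822, 0.2358, -0.5767], [-0.5473, -0.1823, -0.8168]] [0.1608, -0.3113, 1.6985]
top [[608.5538212235988, 0.0, 311.60286470249724], [0.0, 608.5538212235988, 238.33459156992785], [0.0, 0.0, 1.0]] [[0.0001, -0.9998, -0.0222], [-0.9876, 0.0034, -0.1567], [0.1568, 0.0219, -0.9874]] [0.0081, 0.439, 1.5066]
0.1 [ 0.17455297 -0.65134853  0.23010006] [-3.11272944e+00 -4.09783271e-01  2.61145366e-04] 0.08564746747622837
```

View pics/scene0.png

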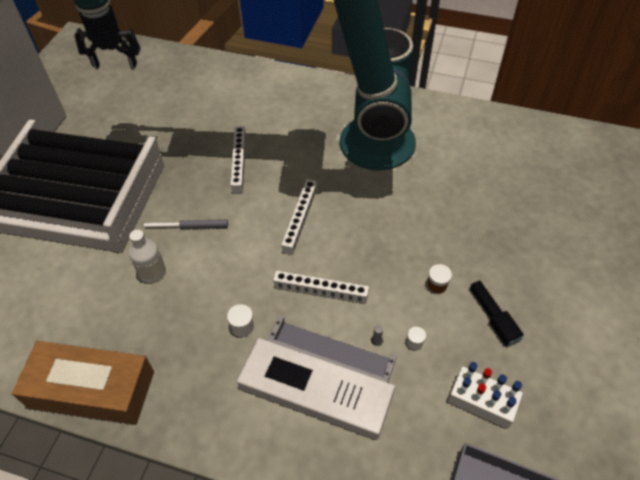

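View pics/top0.png

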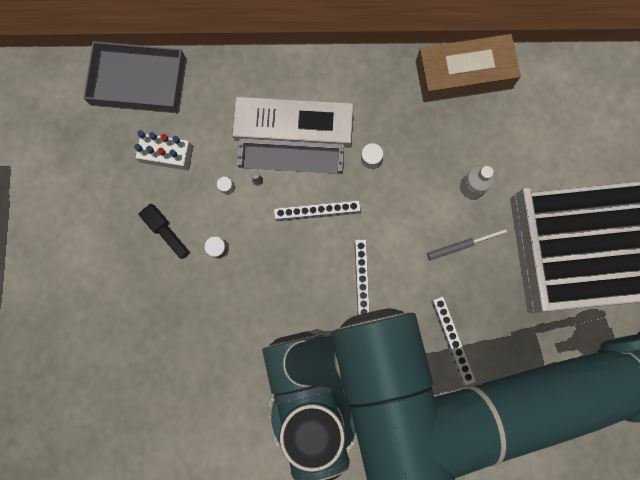

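The rack is the bar at about (276,213)–(360,207) in the top view, with the bay floor at about (240–342,145–172) above it. The post is at (257,180), the cup at (372,155), the small pot at (225,184) and the jar at (215,247).

```bash
cat > h.py <<'E'
import numpy as np, cv2
from plant import robot, viewer
def ray(uv,z,n="top"):
    c=viewer.calibration(n);K,R,t=(np.array(c[k]) for k in("intrinsics","R","t"))
    uv=np.atleast_2d(uv).astype(float);C=-R.T@t
    d=np.c_[uv,np.ones(len(uv))]@np.linalg.inv(K).T@R
    return (C+d*((z-C[2])/d[:,2])[:,None])[:,:2]
def proj(P,n="top"):
    c=viewer.calibration(n);q=np.atleast_2d(P)@np.array(c["R"]).T+c["t"];q=q@np.array(c["intrinsics"]).T
    return q[:,:2]/q[:,2:]
E
python3 - <<'E'
from h import *
im=cv2.imread("pics/top0.png")
c=viewer.calibration("top");print("cam",-c["R"].T@c["t"])
cv2.imwrite("pics/crop0.png",cv2.resize(im[90:230,205:395],None,fx=4,fy=4,interpolation=cv2.INTER_CUBIC))
m=(im.min(2)>150).astype(np.uint8)
n,l,s,cc=cv2.connectedComponentsWithStats(m)
for i in range(1,n):
    if s[i,4]>60: print(s[i],cc[i].round(1),ray(cc[i],.04).round(3))
E
```

```text
cam [ 0.19743976 -0.02640542  1.55662125]
[446  50  49  24 821] [469.9  61.5] [[ 0.908 -0.409]]
[ 233   97  120   45 3737] [289.4 119.2] [[0.753 0.065]]
[136 138  53  28 601] [162.9 151.7] [[0.667 0.393]]
[362 143  21  21 346] [372.  153.1] [[ 0.66  -0.148]]
[481 166  13  12 117] [486.7 171.4] [[ 0.61 -0.44]]
[217 177  15  14 168] [223.7 183.5] [[0.582 0.233]]
[ 524  182  116  129 3277] [577.1 251.3] [[ 0.403 -0.654]]
[274 201  86  18 498] [316.2 209.5] [[ 0.513 -0.004]]
[474 230  33  13  98] [489.8 235.4] [[ 0.444 -0.44 ]]
[204 237  20  19 307] [213.9 245.9] [[0.42  0.254]]
[355 240  14  74 426] [361.6 275.4] [[ 0.344 -0.118]]
[433 297  29  52 324] [446.8 321.6] [[ 0.23  -0.325]]
[280 405  64  66 497] [311.9 437. ] [[-0.045  0.007]]
```

View pics/crop0.png

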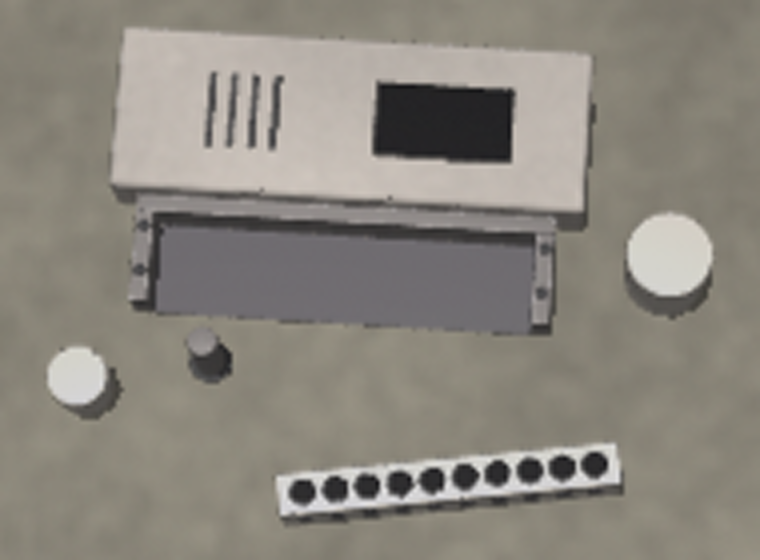

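The crop shows the bay floor front edge from (155,313) to (530,334) and the back wall's inner top edge from (152,212) to (535,236). The post top is at (204,342). The rack's top corners are at (277,478), (615,446), (621,484) and (282,516).

```bash
python3 - <<'E'
from h import *
f=lambda p,z: ray(np.array(p)/4+[205-.375,90-.375],z)
fl=f([[155,313],[530,334]],0);bw=f([[152,212],[535,236]],.03)
wl=f([[130,301],[150,302],[533,326],[552,327]],.03)
print("floor front",fl,"len",np.linalg.norm(fl[0]-fl[1]));print("back inner top",bw,np.linalg.norm(bw[0]-bw[1]))
print("wall fronts",wl)
h=f([[120,187],[585,212]],.042);print("housing front",h,np.linalg.norm(h[0]-h[1]))
for a,b in((fl),(bw),(h)): d=a-b;print("yaw",np.degrees(np.arctan2(-d[0],d[1])))
print("post",f([[204,341]],.055))
r=f([[277,478],[615,446],[621,484],[282,516]],.036);print("rack",r,np.linalg.norm(r[0]-r[1]),np.linalg.norm(r[1]-r[2]),"c",r.mean(0))
d=r[0]+r[3]-r[1]-r[2];print("rack yaw",np.degrees(np.arctan2(-d[0],d[1])))
for n,p,z in(("cup",[670,255],.055),("pot",[78,377],.04)):print(n,f([p],z))
# second-view check of post top & rack in scene
print(proj([[*f([[204,341]],.055)[0],.055],[*r.mean(0),.036]],"scene"))
E
```

```text
floor front [[ 0.63394515  0.18870265]
 [ 0.61817317 -0.0590757 ]] len 0.24827981297513013
back inner top [[ 0.69359354  0.18772688]
 [ 0.67562776 -0.06211762]] 0.25048960089267175
wall fronts [[ 0.63367083  0.20097965]
 [ 0.63291944  0.18794266]
 [ 0.61537496 -0.06041676]
 [ 0.61463616 -0.07267146]]
housing front [[ 0.70669936  0.20718176]
 [ 0.68770472 -0.09418853]] 0.30196829053324437
yaw -3.6421664738917654
yaw -4.112937160420492
yaw -3.606442616606372
post [[0.59994293 0.14949498]]
rack [[ 0.51470738  0.10369772]
 [ 0.53455209 -0.11201336]
 [ 0.50981985 -0.1155292 ]
 [ 0.49000275  0.10026606]] 0.21662197648266138 0.024980895358446886 c [ 0.51227052 -0.00589469]
rack yaw 5.2515719121074795
cup [[ 0.65465034 -0.14743855]]
pot [[0.58063313 0.23201229]]
[[377.15162337 327.72809499]
 [320.34587688 281.81621431]]
```

{"fn": "play_rows", "kwargs": {"increments": [[0,0,-2,1.8,4.1,0,8.5],[0,0,-4,3.6,8.2,0,8.5],[0,0,-6,5.4,12.3,0,8.5],[0,0,-8,7.2,16.4,0,8.5],[0,0,-9.8,9.0,20.5,0,8.5]]}}

```text
t: 0.6
tool_pos: [0.2649, -0.445, 0.2306]
ee_rot: [-3.138, -0.139, 0.0]
ft_force: [1.1, 0.4, -0.3]
width: 0.085
gripper_force: 0.0
```

{"fn": "play_rows", "kwargs": {"increments": [[0,0,0,1.9,4.35,0,8.5],[0,0,0,3.8,8.7,0,8.5],[0,0,0,5.7,13.0,0,8.5],[0,0,0,7.5,17.4,0,8.5],[0,0,0,9.4,21.7,0,8.5]]}}

```text
t: 1.1
tool_pos: [0.3587, -0.228, 0.231]
ee_rot: [-3.138, -0.142, 0.0]
ft_force: [1.2, 0.3, -0.5]
width: 0.0852
gripper_force: 0.0
```

{"fn": "play_rows", "kwargs": {"increments": [[0,0,0,1.9,4.35,0,8.5],[0,0,0,3.8,8.7,0,8.5],[0,0,0,5.7,13.0,0,8.5],[0,0,0,7.5,17.4,0,8.5],[0,0,0,9.4,21.7,0,8.5]]}}

```text
t: 1.6
tool_pos: [0.4527, -0.011, 0.2311]
ee_rot: [3.138, 0.143, 0.0]
ft_force: [1.4, -0.2, -0.6]
width: 0.0847
gripper_force: 0.0
```

{"fn": "play_rows", "kwargs": {"increments": [[0,0,0,0,0,-4.5,8.5],[0,0,0,0,0,-9,8.5],[0,0,0,0,0,-13.5,8.5],[0,0,0,0,0,-17,8.5],[0,0,0,0,0,-17,8.5]]}}

```text
t: 2.1
tool_pos: [0.4468, -0.0124, 0.0559]
ee_rot: [-3.137, -0.143, 0.019]
ft_force: [-1.2, -0.3, -0.6]
width: 0.085
gripper_force: 0.0
```

{"fn": "play_rows", "kwargs": {"increments": [[0,0,0,0,0,-3,8.5],[0,0,0,0,0,-5.5,8.5],[0,0,0,1.5,0.1,-5.5,8.5],[0,0,0,2.5,0.2,-5.5,8.5],[0,0,0,3.4,0.3,-5.5,8.5]]}}

```text
t: 2.6
tool_pos: [0.4894, -0.0102, 0.0082]
ee_rot: [3.138, 0.142, 0.006]
ft_force: [1.0, -0.9, -0.7]
width: 0.085
gripper_force: 0.0
```

```bash
python3 - <<'E'
from h import *
for n in("scene",):
    im=viewer.snapshot(n)[:,:,::-1]
    cv2.imwrite("pics/scene1.png",cv2.resize(im[170:410,220:480],None,fx=3,fy=2.5))
s=robot.get_state();print(s["tool_pos"],s["ft_force"])
# arc increments about point 90mm to the right
T=np.zeros(2);a0=np.radians(5.25);y=lambda a:np.array([-np.sin(a),np.cos(a)])
for k in range(1,11):
    a=a0-np.radians(3.9*k);print(k,-3.9*k,(9*(y(a)-y(a0))).round(2))
E
```

```text
[ 0.4909745  -0.01011933  0.00859934] [2.58246615 0.38802983 0.39493585]
1 -3.9 [0.61 0.04]
2 -7.8 [1.22 0.03]
3 -11.7 [ 1.83 -0.02]
4 -15.6 [ 2.44 -0.11]
5 -19.5 [ 3.04 -0.24]
6 -23.4 [ 3.63 -0.41]
7 -27.3 [ 4.2  -0.62]
8 -31.2 [ 4.76 -0.87]
9 -35.1 [ 5.3  -1.16]
10 -39.0 [ 5.82 -1.48]
```

View pics/scene1.png

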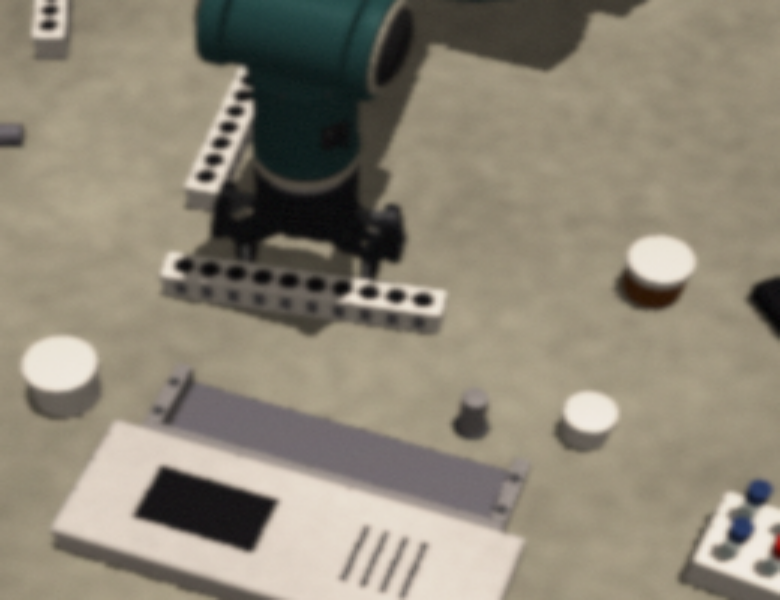

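Both fingers are down behind the rack's robot-side face, at crop (245,245) and (370,270). The look-alike's end at (200,195) is clear. Next is the arc push.

{"fn": "play_rows", "kwargs": {"increments": [[0,0,-3.9,0.6,0,0,8.5],[0,0,-7.8,1.2,0,0,8.5],[0,0,-11.7,1.8,0,0,8.5],[0,0,-15.6,2.4,-0.1,0,8.5],[0,0,-19.5,3.0,-0.2,0,8.5]]}}

```text
t: 3.15
tool_pos: [0.5171, -0.0118, 0.0074]
ee_rot: [-3.116, 0.395, -0.0]
ft_force: [-2.6, 1.3, 0.2]
width: 0.0848
gripper_force: 0.8
```

{"fn": "play_rows", "kwargs": {"increments": [[0,0,-3.9,0.6,-0.2,0,8.5],[0,0,-7.8,1.2,-0.4,0,8.5],[0,0,-11.7,1.7,-0.6,0,8.5],[0,0,-15.6,2.3,-0.9,0,8.5],[0,0,-19.5,2.8,-1.2,0,8.5]]}}

```text
t: 3.65
tool_pos: [0.5455, -0.0239, 0.0075]
ee_rot: [-3.004, 0.917, -0.001]
ft_force: [-0.6, 1.3, -0.6]
width: 0.0852
gripper_force: 0.6
```

{"fn": "play_rows", "kwargs": {"increments": [[0,0,0,0.4,-0.3,0,8.5],[0,0,0,0.8,-0.5,0,8.5],[0,0,0,0.8,-0.5,0,8.5]]}}

```text
t: 3.95
tool_pos: [0.5537, -0.0293, 0.007]
ee_rot: [-3.006, 0.912, -0.002]
ft_force: [0.3, 0.5, 0.9]
width: 0.0851
gripper_force: 0.0
```

```bash
python3 - <<'E'
from h import *
im=viewer.snapshot("scene")[:,:,::-1]
cv2.imwrite("pics/scene2.png",cv2.resize(im[170:410,220:480],None,fx=3,fy=2.5))
im=viewer.snapshot("top")[:,:,::-1];cv2.imwrite("pics/top2.png",cv2.resize(im[90:270,195:395],None,fx=4,fy=3.3))
s=robot.get_state();print(s["tool_pos"],s["ee_rot"],s["ft_force"],s["joints"])
E
```

```text
[ 0.55317498 -0.02920154  0.00661111] [-3.00610159e+00  9.12532735e-01 -1.58016163e-03] [ 0.63739946 -0.64130718 -0.59447615] [-9.76051383e-02  2.81040941e-01  2.04565971e+00 -2.19666160e-04
  8.13898069e-01  2.06278155e+00]
```

View pics/scene2.png

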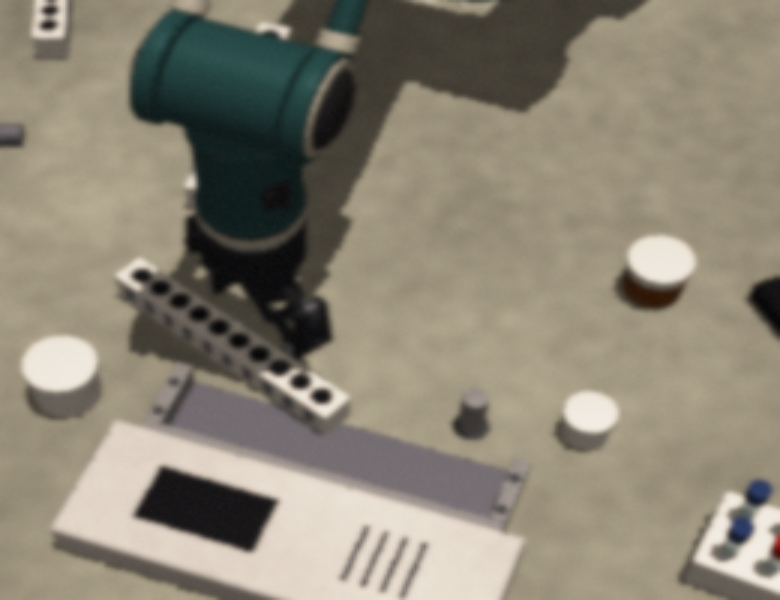

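The rack is now at about 30° to the bay, with hole centres from crop (143,275) to (321,395). Its left end is at the bay's front, to the right of the post at (473,415).

```bash
cat >> h.py <<'E'
O=np.array([.625,.065]);al=np.radians(-3.8)
X=np.array([np.cos(al),np.sin(al)]);Y=np.array([-np.sin(al),np.cos(al)])
tobay=lambda p:(np.atleast_2d(p)-O)@np.c_[X,Y]
toworld=lambda b:O+np.atleast_2d(b)@np.array([X,Y])
def rack(p1,p2,sp=None): # right, left hole centre (world)
    d=p2-p1;L=np.linalg.norm(d);u=d/L;c=(p1+p2)/2
    print("span",L.round(4),"c world",c.round(4),"yaw",np.degrees(np.arctan2(-u[0],u[1])).round(1))
    e=np.array([c+.11*u,c-.11*u]);print("bay c,L,R",tobay(np.vstack([c,e])).round(4).tolist(),"rel",(np.degrees(np.arctan2(-u[0],u[1]))-np.degrees(al)).round(1));return c,u,e
E
python3 - <<'E'
from h import *
p=ray(np.array([[143,275],[321,395]])/[3,2.5]+[220,170],.036,"scene");c,u,e=rack(*p)
# same holes at start in scene crop1 for span check
q=ray(np.array([[183,266],[423,299]])/[3,2.5]+[220,170],.036,"scene");rack(*q)
# bay corners in scene: back/left front
print("post scene",tobay(ray(np.array([[473,398]])/[3,2.5]+[220,170],.055,"scene")))
print("R wall front-top, L wall front-top",tobay(ray(np.array([[184,372],[518,465]])/[3,2.5]+[220,170],.03,"scene")))
n=np.array([-u[1],u[0]]);s=robot.get_state()["tool_pos"][:2]
print("tool rel rack: along,across",(s-c)@u,(s-c)@n, "u",u,"n",n)
print("pusher target behind right end 40mm",e[1]-.04*u, "contact 15",e[1]-.015*u)
E
```

```text
span 0.1853 c world [ 0.5825 -0.0402] yaw -25.4
bay c,L,R [[-0.0354, -0.1077], [0.0051, -0.0055], [-0.0759, -0.21]] rel -21.6
span 0.1876 c world [ 0.515  -0.0043] yaw 5.8
bay c,L,R [[-0.1052, -0.0764], [-0.1235, 0.032], [-0.0868, -0.1849]] rel 9.6
post scene [[-0.02760683  0.08477902]]
R wall front-top, L wall front-top [[ 0.01004364 -0.12583512]
 [ 0.00898013  0.13184432]]
tool rel rack: along,across -0.0026802943435267233 0.031185315692064952 u [0.42892534 0.90333994] n [-0.90333994  0.42892534]
pusher target behind right end 40mm [ 0.51815676 -0.17565749] contact 15 [ 0.5288799  -0.15307399]
```

{"fn": "play_rows", "kwargs": {"increments": [[0,0,0,-2.7,1.3,0,8.5],[0,0,4,-2.7,1.3,4.5,8.5],[0,0,8.4,-2.7,1.3,8,0],[0,0,8.4,-3.0,-3.5,8,0],[0,0,8.4,-3.3,-8.3,8,0]]}}

```text
t: 4.55
tool_pos: [0.5215, -0.1123, 0.0887]
ee_rot: [3.066, -0.684, 0.008]
ft_force: [0.1, -0.3, -0.2]
width: 0.0436
gripper_force: 0.0
```

{"fn": "play_rows", "kwargs": {"increments": [[0,0,0,-0.1,-3.5,0,0],[0,0,0,-0.2,-6.4,0,0],[0,0,0,-0.2,-6.4,-4,0],[0,0,0,-0.2,-6.4,-7.7,0],[0,0,0,-0.2,-6.4,-7.7,0]]}}

```text
t: 5.05
tool_pos: [0.5125, -0.1745, 0.0043]
ee_rot: [-3.063, 0.691, 0.017]
ft_force: [-1.0, 0.8, -0.5]
width: -0.0001
gripper_force: 0.0
```

```bash
python3 - <<'E'
from h import *
im=viewer.snapshot("scene")[:,:,::-1]
cv2.imwrite("pics/scene3.png",cv2.resize(im[190:390,220:420],None,fx=4,fy=3,interpolation=cv2.INTER_CUBIC))
s=robot.get_state();print(s["tool_pos"],s["ee_rot"],s["ft_force"],s["width"])
E
```

```text
[ 0.51458761 -0.17502766  0.00675421] [-3.06373176  0.69055964  0.01075873] [ 0.34739018 -0.16454855  0.69606319] 3.72031981124896e-05
```

View pics/scene3.png

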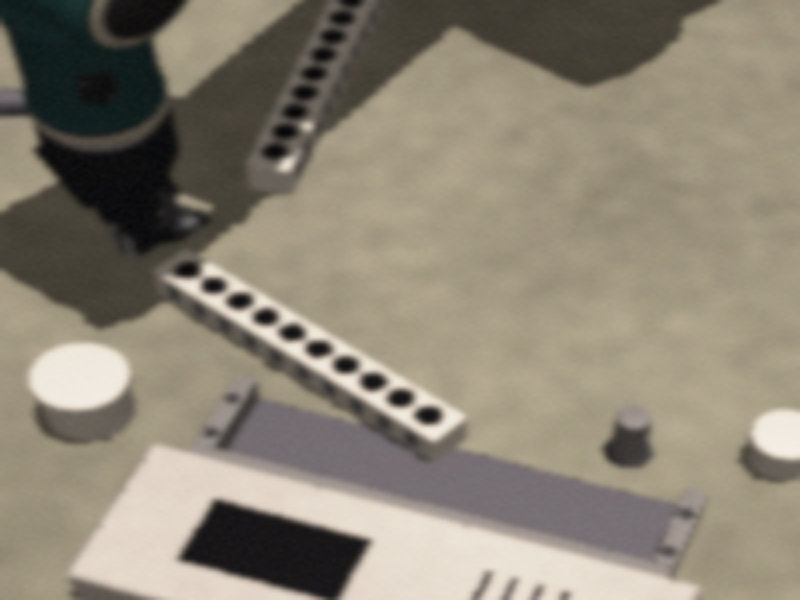

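The pusher is just behind the rack's right end. Holes run from crop (188,270) to (429,415), so the rack did not move during the retreat.

```bash
python3 - <<'E'
from h import *
p=ray(np.array([[188,270],[429,415]])/[4,3]+[220-.375,190-.33],.036,"scene");c,u,e=rack(*p)
c=c-[.0025,.0015];n=np.array([-u[1],u[0]]);s=robot.get_state()["tool_pos"][:2]
print("tool rel rack: along,across",(s-c)@u,(s-c)@n, "u",u)
E
```

```text
span 0.1875 c world [ 0.5825 -0.0416] yaw -25.2
bay c,L,R [[-0.0354, -0.1092], [0.0047, -0.0067], [-0.0754, -0.2116]] rel -21.4
tool rel rack: along,across -0.14720857327621678 0.0030917076016344046 u [0.42508931 0.90515141]
```

{"fn": "play_rows", "kwargs": {"increments": [[0,0,0,0.7,0.8,0.1,0],[0,0,0,1.1,1.6,0.1,0],[0,0,0,1.4,2.3,0.1,0],[0,0,0,1.7,3.0,0.1,0],[0,0,0,2.0,3.7,0.1,0]]}}

```text
t: 5.6
tool_pos: [0.5388, -0.1386, 0.0115]
ee_rot: [3.064, -0.689, 0.003]
ft_force: [-0.8, -3.2, 2.3]
width: -0.0
gripper_force: 1.5
```

{"fn": "play_rows", "kwargs": {"increments": [[0,0,0,0.35,0.75,0,0],[0,0,0,0.7,1.5,0,0],[0,0,0,1.05,2.2,0,0],[0,0,0,1.4,3.0,0,0],[0,0,0,1.75,3.7,0,0]]}}

```text
t: 6.1
tool_pos: [0.5554, -0.1013, 0.0102]
ee_rot: [3.065, -0.691, -0.0]
ft_force: [-1.7, -3.8, 2.5]
width: -0.0003
gripper_force: 1.7
```

```bash
python3 - <<'E'
from h import *
im=viewer.snapshot("scene")[:,:,::-1]
cv2.imwrite("pics/scene4.png",cv2.resize(im[190:390,220:420],None,fx=4,fy=3,interpolation=cv2.INTER_CUBIC))
s=robot.get_state();print(s["tool_pos"],s["ee_rot"],s["ft_force"],s["width"])
E
```

```text
[ 0.55596711 -0.10029043  0.01018523] [-3.06377678e+00  6.90283497e-01 -3.77955452e-04] [0.37460603 1.01299845 0.61408265] 2.694941212488094e-05
```

View pics/scene4.png

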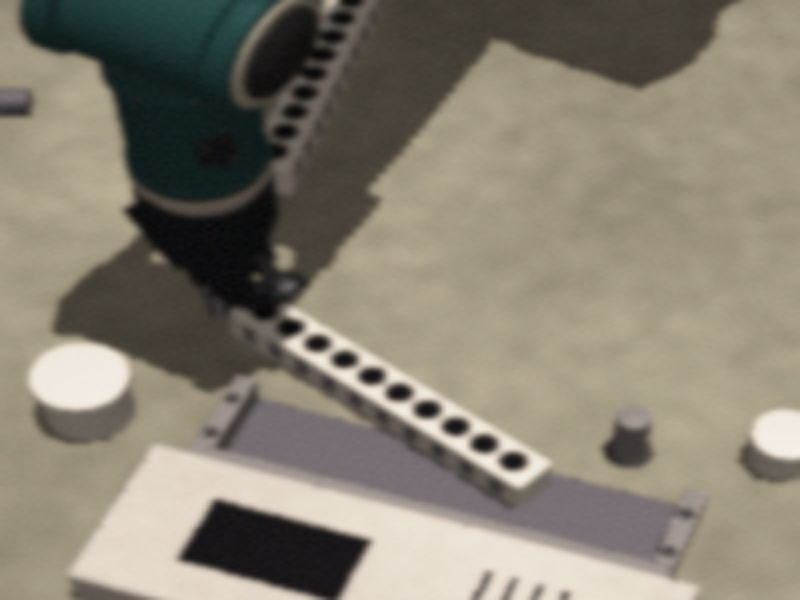

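The rack slid straight. The visible holes run from #2 at crop (291,327) to #10 at (513,461), and the post at (632,440) is clear of the rack's front face.

```bash
python3 - <<'E'
from h import *
p=ray(np.array([[291,327],[513,461]])/[4,3]+[220-.375,190-.33],.036,"scene");p-=[.0025,.0015]
p[0]-=(p[1]-p[0])/8
c,u,e=rack(*p);n=np.array([-u[1],u[0]]);s=robot.get_state()["tool_pos"][:2]
print("tool rel rack: along,across",(s-c)@u,(s-c)@n, "u",u)
E
```

```text
span 0.187 c world [0.6022 0.0112] yaw -25.3
bay c,L,R [[-0.0192, -0.0552], [0.0211, 0.0472], [-0.0595, -0.1575]] rel -21.5
tool rel rack: along,across -0.12058669946321832 -0.005838801544402942 u [0.42732155 0.90409971]
```

{"fn": "play_rows", "kwargs": {"increments": [[0,0,0,0.3,0.65,0,0],[0,0,0,0.6,1.3,0,0],[0,0,0,0.9,1.9,0,0],[0,0,0,1.2,2.5,0,0],[0,0,0,1.45,3.1,0,0]]}}

```text
t: 6.65
tool_pos: [0.5698, -0.0704, 0.01]
ee_rot: [-3.065, 0.691, 0.001]
ft_force: [-0.8, -2.6, 0.9]
width: 0.0
gripper_force: 1.0
```

{"fn": "play_rows", "kwargs": {"increments": [[0,0,0,0.3,0.65,0,0],[0,0,0,0.6,1.3,0,0],[0,0,0,0.9,1.9,0,0],[0,0,0,0.9,1.9,0,0],[0,0,0,0.5,1.0,0,0]]}}

```text
t: 7.15
tool_pos: [0.5754, -0.0602, 0.0105]
ee_rot: [-3.065, 0.688, -0.001]
ft_force: [0.1, 0.5, 0.5]
width: -0.0003
gripper_force: 0.0
```

```bash
python3 - <<'E'
from h import *
im=viewer.snapshot("scene")[:,:,::-1]
cv2.imwrite("pics/scene5.png",cv2.resize(im[190:390,220:420],None,fx=4,fy=3,interpolation=cv2.INTER_CUBIC))
s=robot.get_state();print(s["tool_pos"],s["ee_rot"],s["ft_force"],s["width"])
E
```

```text
[ 0.57414487 -0.0619711   0.01023919] [ 3.06444571e+00 -6.89082445e-01 -4.80518891e-04] [-0.70314188 -0.48536536  0.76313921] 0.00011729433871805652
```

View pics/scene5.png

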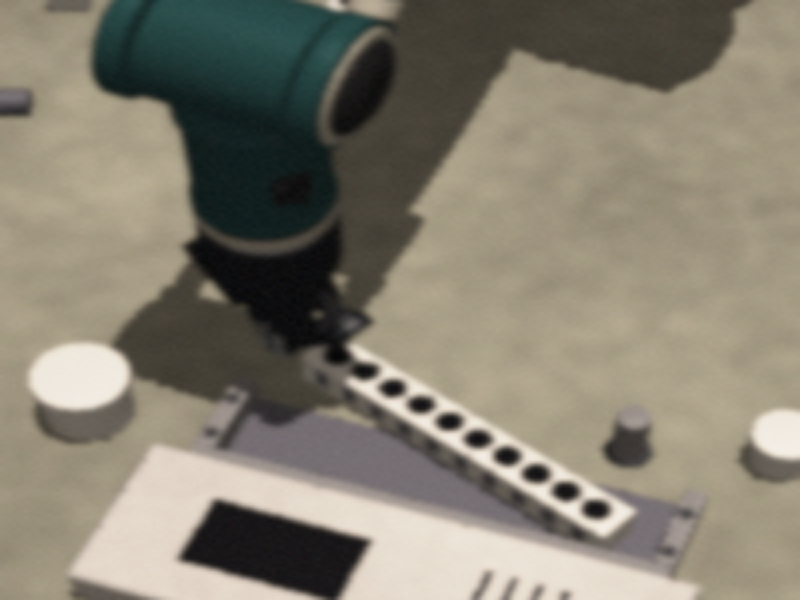

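The left end is now in the bay behind the post (holes (337,355) to (597,510)), and the right end is still outside.

```bash
python3 - <<'E'
from h import *
p=ray(np.array([[337,355],[597,510]])/[4,3]+[220-.375,190-.33],.036,"scene");p-=[.0025,.0015]
c,u,e=rack(*p);n=np.array([-u[1],u[0]]);s=robot.get_state()["tool_pos"][:2]
print("tool rel rack: along,across",(s-c)@u,(s-c)@n, "u",u,"n",n)
# pusher points on robot-side face near right end (85 mm right of centre), 45mm off
print("approach",c-.085*u+.045*n,"s",s)
# auto hole detection test
im=cv2.imread("pics/scene5.png");g=im.max(2);m=(g<60).astype(np.uint8)
k,l,st,cc=cv2.connectedComponentsWithStats(m)
print([cc[i].round(0).tolist() for i in range(1,k) if 200<st[i,4]<900])
E
```

```text
span 0.1882 c world [0.6263 0.0633] yaw -24.9
bay c,L,R [[0.0014, -0.0017], [0.0411, 0.1009], [-0.0382, -0.1042]] rel -21.1
tool rel rack: along,across -0.13554980118977766 -0.0055005198931918345 u [0.42180551 0.90668634] n [-0.90668634  0.42180551]
approach [0.54967892 0.00516311] s [ 0.57414487 -0.0619711 ]
[[363.0, 370.0], [272.0, 409.0], [620.0, 448.0], [596.0, 509.0]]
```

{"fn": "play_rows", "kwargs": {"increments": [[0,0,0,0,0,4.5,0],[0,0,7,-0.5,0,8.5,4],[0,0,14,-2,4,8.5,8.5],[0,0,21.5,-3,8,8.5,8.5],[0,0,21.5,-3.5,11.8,8.5,8.5]]}}

```text
t: 7.7
tool_pos: [0.5389, 0.0573, 0.0959]
ee_rot: [-3.14, 0.106, -0.001]
ft_force: [0.5, -0.0, -0.7]
width: 0.0577
gripper_force: 0.0
```

{"fn": "play_rows", "kwargs": {"increments": [[0,0,0,0,0,0,8.5],[0,0,0,0,0,-3,8.5],[0,0,0,0,0,-6,8.5],[0,0,0,0,0,-9.1,8.5],[0,0,0,0,0,-9.1,8.5]]}}

```text
t: 8.2
tool_pos: [0.5352, 0.0557, 0.0]
ee_rot: [3.139, -0.108, -0.014]
ft_force: [-0.8, -0.1, 0.1]
width: 0.0848
gripper_force: 0.0
```

```bash
python3 - <<'E'
from h import *
s=robot.get_state();print(s["tool_pos"],s["ee_rot"],s["ft_force"],s["width"],tobay(s["tool_pos"][:2]))
E
```

```text
[5.35217295e-01 5.56770437e-02 2.92569762e-05] [ 3.138602   -0.10842201 -0.014462  ] [-0.83897831 -0.11072285  0.12637174] 0.08481811066610051 [[-0.08896745 -0.01525271]]
```

{"fn": "play_rows", "kwargs": {"increments": [[0,0,0,1.2,-0.1,0.1,8.5],[0,0,0,2.4,-0.15,0.1,8.5],[0,0,0,3.4,-0.2,0.1,8.5],[0,0,0,4.2,-0.3,0.1,8.5],[0,0,0,5.0,-0.35,0.1,8.5]]}}

```text
t: 8.7
tool_pos: [0.5909, 0.0533, 0.0061]
ee_rot: [-3.14, 0.107, -0.001]
ft_force: [-1.7, -0.6, 0.2]
width: 0.0849
gripper_force: 0.8
```

{"fn": "play_rows", "kwargs": {"increments": [[0,0,0,0.8,-0.05,0,8.5],[0,0,0,1.6,-0.1,0,8.5],[0,0,0,2.4,-0.15,0,8.5],[0,0,0,3.2,-0.2,0,8.5],[0,0,0,4.0,-0.25,0,8.5]]}}

```text
t: 9.2
tool_pos: [0.6303, 0.051, 0.0052]
ee_rot: [3.14, -0.107, -0.0]
ft_force: [-1.2, -0.6, -0.1]
width: 0.0851
gripper_force: 0.7
```

```bash
python3 - <<'E'
from h import *
im=viewer.snapshot("scene")[:,:,::-1]
cv2.imwrite("pics/scene6.png",cv2.resize(im[190:390,220:420],None,fx=4,fy=3,interpolation=cv2.INTER_CUBIC))
s=robot.get_state();print(s["tool_pos"],s["ft_force"],s["width"],tobay(s["tool_pos"][:2]))
E
```

```text
[0.63206915 0.05090303 0.00556227] [ 1.01566401  0.59084979 -1.36369502] 0.08479721970839567 [[ 0.00798787 -0.01359748]]
```

View pics/scene6.png

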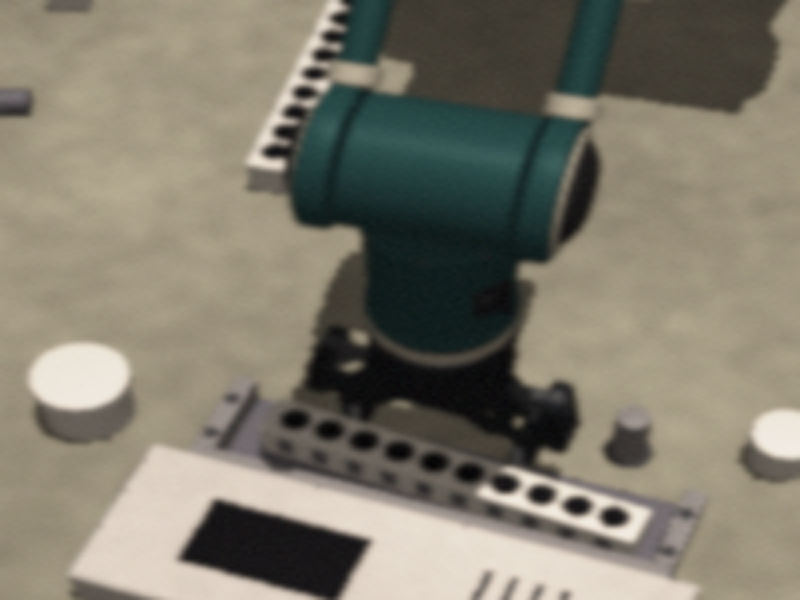

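The right end has swung in and the rack is nearly parallel, with holes from (294,419) to (614,517) and both fingers behind it. About 13 mm remains to the wall, so I'll push slowly.

{"fn": "play_rows", "kwargs": {"increments": [[0,0,0,0.3,-0.02,0,8.5],[0,0,0,0.6,-0.04,0,8.5],[0,0,0,0.9,-0.06,0,8.5],[0,0,0,1.1,-0.08,0,8.5],[0,0,0,1.3,-0.09,0,8.5]]}}

```text
t: 9.75
tool_pos: [0.6424, 0.0502, 0.0052]
ee_rot: [-3.14, 0.107, 0.001]
ft_force: [-2.5, 0.5, 2.0]
width: 0.0852
gripper_force: 1.3
```

{"fn": "play_rows", "kwargs": {"increments": [[0,0,0,0.1,0,0,8.5],[0,0,0,0.2,0,0,8.5],[0,0,0,0.3,0,0,8.5],[0,0,0,0.3,0,0,8.5]]}}

```text
t: 10.15
tool_pos: [0.6458, 0.0501, 0.0052]
ee_rot: [-3.14, 0.107, -0.0]
ft_force: [-1.3, 0.1, -0.1]
width: 0.085
gripper_force: 0.7
```

```bash
python3 - <<'E'
from h import *
s=robot.get_state();print(s["tool_pos"],s["ft_force"],s["torque"],tobay(s["tool_pos"][:2]))
p=ray(np.array([[294,419],[614,517]])/[4,3]+[220-.375,190-.33],.036,"scene");p-=[.0025,.0015];rack(*p)
E
```

```text
[0.64581531 0.05011231 0.00520187] [-1.26346461  0.08014036 -0.07388796] [0.09918496 0.14485798 0.01328122] [[ 0.02175621 -0.01347545]]
span 0.1879 c world [0.6565 0.0653] yaw -7.4
bay c,L,R [[0.0314, 0.0024], [0.0383, 0.1122], [0.0245, -0.1074]] rel -3.6
```

{"fn": "play_rows", "kwargs": {"increments": [[0,0,0,0.1,0,0,8.5],[0,0,0,0.2,0,0,8.5],[0,0,0,0.3,0,0,8.5],[0,0,0,0.3,0,0,8.5]]}}

```text
t: 10.55
tool_pos: [0.6468, 0.0501, 0.0051]
ee_rot: [3.139, -0.106, -0.007]
ft_force: [-8.2, -0.4, 5.8]
width: 0.085
gripper_force: 3.8
```

{"fn": "play_rows", "kwargs": {"increments": [[0,0,0,0.1,0,0,8.5],[0,0,0,0.2,0,0,8.5],[0,0,0,0.2,0,0,8.5]]}}

```text
t: 10.85
tool_pos: [0.6467, 0.0502, 0.0049]
ee_rot: [3.139, -0.106, -0.013]
ft_force: [-12.7, -0.2, 9.0]
width: 0.085
gripper_force: 6.3
```

{"fn": "play_rows", "kwargs": {"increments": [[0,0,0,-0.5,0,0,8.5],[0,0,0,-2,0.1,0,8.5],[0,0,0,-6,0.3,0,8.5],[0,0,0,-9,0.5,4,8.5],[0,0,0,-9,0.5,8,8.5]]}}

```text
t: 11.35
tool_pos: [0.5545, 0.0551, 0.0828]
ee_rot: [3.139, -0.107, -0.013]
ft_force: [1.1, 0.8, -0.3]
width: 0.0849
gripper_force: 0.0
```

{"fn": "play_rows", "kwargs": {"increments": [[0,0,0,-4,-4,3,8.5],[0,0,0,-4,-8.5,6,8.5],[0,0,0,-4,-13,8,8.5],[0,0,0,-4,-17,8,8.5],[0,0,0,-4,-17,8,8.5]]}}

```text
t: 11.85
tool_pos: [0.523, -0.1205, 0.1684]
ee_rot: [3.135, -0.115, 0.012]
ft_force: [0.3, 0.9, 0.8]
width: 0.0851
gripper_force: 0.0
```

```bash
python3 - <<'E'
from h import *
im=viewer.snapshot("top")[:,:,::-1]
cv2.imwrite("pics/top7.png",cv2.resize(im[95:225,200:400],None,fx=4,fy=4,interpolation=cv2.INTER_CUBIC))
E
```

```text
(no output)
```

View pics/top7.png

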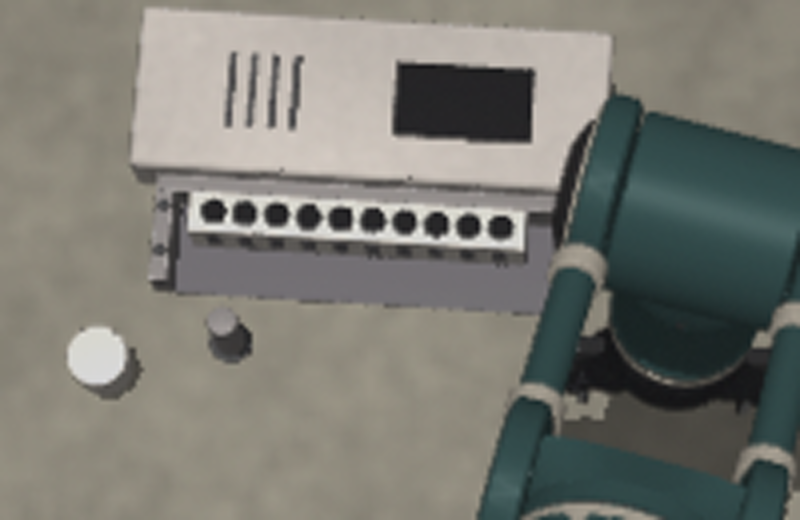

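The rack lies along the back wall, with holes from (213,210) to (501,227) and the gripper clear of it. I'll check the numbers against the housing's front edge, (140,168) to (605,191).

```bash
python3 - <<'E'
from h import *
f=lambda p,z: ray(np.array(p)/4+[200-.375,95-.375],z)
p=f([[501,227],[213,210]],.036);rack(*p)
# distances between hole line and back wall inner edge measured at start (same camera)
a,b=np.array([[.69359,.18773],[.67563,-.06212]]);d=(a-b)/np.linalg.norm(a-b);n=np.array([d[1],-d[0]])
print("dist to back wall of holes R,L",(b-p)@n, "wall yaw",np.degrees(np.arctan2(-d[0],d[1])))
E
```

```text
span 0.1874 c world [0.673  0.0665] yaw -3.9
bay c,L,R [[0.0478, 0.0046], [0.0479, 0.1146], [0.0476, -0.1054]] rel -0.1
dist to back wall of holes R,L [0.01151446 0.01225061] wall yaw -4.111528017400522
```

```bash
python3 -c "
from plant import robot
print(robot.hand_in())"
```

```text
the job is handed in; nothing more can be done
None
```

I pushed the rack left end first behind the post, swung the right end in, pressed it flat against the bay's back wall and handed the job in at about 12 s; the last picture puts it within 1° of parallel to the wall, with the arm clear and nothing else seen to move (the cup and right-hand side were hidden by the arm).

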